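# Switch on the kitchen scales and tare the jug

### The job

Switch the kitchen scales on by sliding the recessed thumb switch from off to its middle position (grams). Then set the small white jug gently upright on the middle of the pan, let go of it, and zero the display by pressing the large tare key down until it clicks, then releasing it. Leave the small timer key alone and do not push the other things about.

Things in the scene. Friction and masses are not known exactly. Their poses are not given: they have to be found in the camera images.
- scale: White kitchen scales, 170 mm deep (its x) by 200 mm wide (y), on firm rubber feet. Origin on the worktop under the middle of the case; x points from its front to its back, y to its left, z up. The flat top (deck) is at z 26 mm. A round steel pan on the left; on the right a control strip with, from front to back, slide switch, large tare key, small timer key and display.
- switch_dish (a point): Centre of the floor of the switch's thumb dish, moving with it; axes as the scales'. Grey shuttle in a slot of the deck 68 mm long (x), 38 mm wide, centred at x -38, y -68 mm of the scales. The dish, 32 mm long in x, lies between two cross ribs 5 mm thick, 10 mm high above its floor, tops level with the deck; floor 15.5 mm above the worktop. A closed fingertip in the dish pushes a rib.
- switch (a joint): Travel of the slide switch in m, growing towards the back of the scales (their +x): 0 off (ring mark beside the slot), 0.012 grams (middle, one bar), 0.024 ounces (back end, two bars). Springs hold it in each position: it takes about 3 N to leave off, and some 4 mm from off it snaps forward to the middle by itself; about 4.5 N to push it out of the middle.
- pan_center (a point): Centre of the upper face of the fixed round steel pan, 124 mm diameter, 33 mm above the worktop, at x 0, y 32 mm of the scales; axes as the scales'.
- tare_top (a point): Centre of the top of the tare key, a round grey key of 28 mm diameter standing 7.5 mm above the deck, at x 16, y -66 mm of the scales; moves with the key.
- tare_key (a joint): Travel of the tare key in m, growing as it is pressed down: 0 released, 0.005 fully down (hard stop). It resists with 4 to 5 N over the first 2 mm, then clicks: the force drops to about 2 N and the key gives way; it springs back when released.
- timer_top (a point): Centre of the top of the timer key, the small round grey key (14 mm diameter, 4 mm above the deck) behind the tare key, at x 45, y -86 mm of the scales. Not to be pressed.
- timer_key (a joint): Travel of the timer key in m: 0 released, 0.003 fully down; soft spring, no click.
- jug_center (a point): Centre of the small white empty jug, half-way up, on the axis of its round belly: 85 mm high, belly 67 mm in diameter, 0.13 to 0.26 kg. z is up; the loop handle reaches 67 mm from this axis towards -y, the lip points to +y. Grip the belly along the jug's x axis. The handle starts pointing away from the robot or to its left; kept so, it stays clear of the control strip.
- jug: The same jug; origin under it, 16 mm from the belly's axis towards the handle.
- mug: Bystander: a large white mug, 89 mm across, 89 mm high, with its handle to -y; stands to the left of the jug. Origin under it.
- salt: Bystander: a salt shaker 44 mm across, 90 mm high, standing farther back. Origin under it.
Things that resemble listed ones, but are neither listed nor needed, are in the scene too. Leave any purple look-alike of the jug alone.

How it is judged:
By the outcome, as a careful person would: the job done as asked, in the order asked, and still so for the second after the job is handed in, with the robot touching nothing.
It also fails if it takes over 64 s, if anything falls off the work surface, if the arm or the gripper's body presses on something with over 40 N, if the wrist force passes 120 N, or if a joint passes its speed limit or range.

### The arm

A 6-joint arm with a two-finger parallel gripper is mounted at the origin on a cart in front of the work surface, level with it; the furniture and walls round the work are solid. World frame = base frame: x ahead of the robot, y to its left, z up, the work surface at z = 0. Lengths are in m, angles in rad, forces in N, time in s.
With the tool pointing down it reaches from about 0.35 to 0.85 m from the base axis. Payload 8.1 kg.
Tool frame: the origin (TCP) lies midway between the tips of the shut fingers; the grasp point (between the pads) lies 19 mm behind it (robot.grip_point_offset is the distance from the TCP to the grasp point, in m); z points along the fingers, y is the line along which they close (so a half turn about z gives the same grasp; the last joint's range is limited). The gripper opens to 93 mm and grips with 3 to 60 N. Pads are 15 mm wide; open, the fingers measure 128 mm over their backs; the gripper's body (75 mm by 188 mm) begins 65 mm behind the grasp point.
Start: joints at [-1.212, 0.13, 1.488, -0, 1.523, -0.085], TCP at [0.258, -0.542, 0.219] pointing down, gripper open.
Joint ranges: [-2.96, 2.96], [-0.89, 2.26], [0.02, 2.5], [-1.34, 4.48], [0, 2.73], [-2.66, 2.66]. Speed limits (rad/s): [2.39, 2.39, 2.79, 3.14, 3.14, 3.14].

### API

Orientations are given as a rotation vector (axis times angle).
In Python, from plant import robot, read_camera, job gives the robot as it stands.
- The arm moves only by the shell command python3 -m inch 'ROWS' [FORCE]. ROWS is JSON, one flat list of numbers, 5 for each row, row after row: the shift along the world's x, y, z in mm, then the turn about the world's z in degrees, then the opening in per cent of the stroke, from 0 (shut) to 100 (fully open). In form: [dx, dy, dz, yaw, hand, dx, dy, dz, yaw, hand, ...]. A call has 1 to 10 rows; each row is the pose to reach, as a shift and turn from the pose commanded when the call began; what a row does not reach only later rows make up. A row lasts 1/12 s, in which the tool goes at most 41.7 mm and 7.16 degrees, less where a joint would pass 70% of its speed; a pose out of reach is approached as far as the arm can. A call with a gripper value outside its range is refused whole. The fingers move at their own pace and stop on an object; FORCE is the grip in N (left out, the last holds). Time passes only in rows, so rows that repeat a pose let the fingers close. It gives the time, the measured TCP pose, the force, the opening and the grip force at its end, in the units of the state.
- robot.read_state(): the state, without advancing time (a new reading comes with each control period).
- read_camera(name): name is "side" or "top"; returns a dict with "image" (420x560x3 uint8, blue, green, red), "K" (3x3 intrinsics, pixels), "extrinsics" (4x4, takes a point from world to camera coordinates). Camera axes: x right, y down, z forward; pixel columns grow to the right and rows downward; lengths in m; the calibration is good to about 2 mm. A picture is of the moment at which its call begins. There is no depth.
- job.close_job(): hands the job in; it is judged then, once.
The state is a dict: "t": time; "q": joint angles; "dq": joint speeds; "joint_torque": joint torques, N m; "tool_pos": TCP position; "orientation": TCP orientation; "force": force on the tool from outside, world axes, zero at the start; "wrist_torque": the same for the moment, N m; "opening": finger opening in m; "gripper_force": force on a finger pad.
Only numpy, scipy, OpenCV 4.12 (cv2) and the standard library are available. Lean on these libraries where they do the work, as an engineer would, in place of code of your own. Each camera call takes 0.05 s, during which the arm holds its last target. There are 200 camera calls.

## Working session

There is one attempt and no reset: what is moved stays moved. The work goes in short steps, Python scripts to look and compute and a shell command to move; the robot and the scene stay as the last step left them, time stands still between calls to the robot, and variables do not carry over. Pictures are saved under pics/ and viewed, at most 10 in all, crops included, and the job is handed in when it is done.

```bash
mkdir -p pics; ls
cat > h.py <<'E'
import numpy as np, cv2
from plant import robot, read_camera, job
def ray(c,u,v):
    E=np.array(c["extrinsics"]);K=np.array(c["K"])
    d=E[:3,:3].T@np.linalg.solve(K,[u,v,1.]);o=-E[:3,:3].T@E[:3,3]
    return o,d
def onz(c,u,v,z):
    o,d=ray(c,u,v);return o+d*(z-o[2])/d[2]
def proj(c,p):
    E=np.array(c["extrinsics"]);q=np.array(c["K"])@(E[:3,:3]@np.array(p)+E[:3,3]);return q[:2]/q[2]
E
python3 - <<'E'
from h import *
for n in("top","side"):
    c=read_camera(n);cv2.imwrite(f"pics/{n}0.png",c["image"]);o,d=ray(c,280,210);print(n,o,d,np.array(c["K"])[0,0])
s=robot.read_state();print(s["t"],s["tool_pos"],s["orientation"],s["opening"])
E
```

```text
pics
top [0.39180735 0.10612523 1.37635347] [ 1.27502228e-01  6.93729887e-04 -9.91896204e-01] 475.1896340437911
side [-0.5996051   0.36807627  1.03209886] [ 0.74601845 -0.20599208 -0.63331134] 464.2502659008026
0.1 [ 0.25746546 -0.54138653  0.21768895] [-3.06295816e+00 -6.91102426e-01  3.79586727e-04] 0.09301284893398469
```

View pics/top0.png

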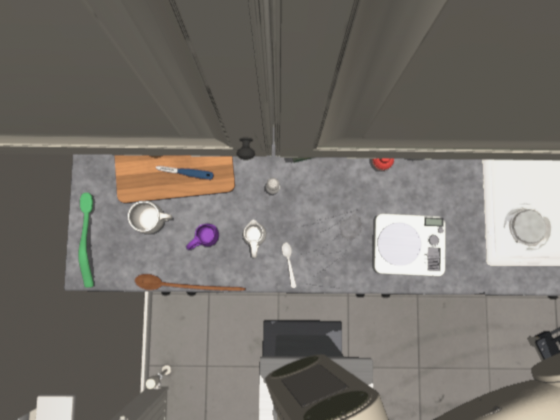

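View pics/side0.png

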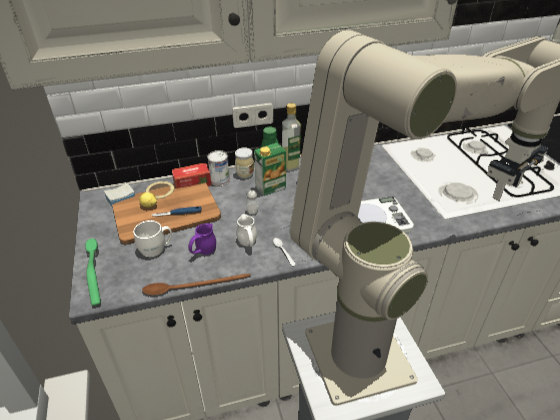

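The top view shows the scales at about (410,244), the white jug at (253,233), the purple look-alike at (206,236), the mug at (147,217) and the salt at (272,186). The side view shows the white jug at (246,231), the purple one at (203,239) and the mug at (150,237). Only (253,233) is both small and white with a loop handle, so that is the jug. I'll check it in a close crop.

Run:
```python
from h import *
a=cv2.imread("pics/top0.png");b=cv2.imread("pics/side0.png")
r=lambda i,s:cv2.resize(i,s,interpolation=cv2.INTER_CUBIC)
j=r(a[205:275,220:290],(400,400)); s=r(b[205:255,220:270],(400,400)); k=r(a[206:281,370:450],(400,200) if 0 else (400,375))
out=np.zeros((600,800,3),np.uint8)
out[:300,:300]=r(a[205:265,220:280],(300,300)); out[:300,300:600]=r(b[205:265,215:275],(300,300))
out[300:,:320]=r(a[206:281,370:410],(320,300))*0; 
out[300:600,:320]=r(a[206:281,370:450],(320,300)); out[300:600,320:640]=r(b[180:240,350:414],(320,300))
cv2.imwrite("pics/crop1.png",out)
# scale outline
import sys
c=read_camera("top");im=c["image"]
m=(im[206:285,365:455].min(2)>185).astype(np.uint8)
m=cv2.morphologyEx(m,cv2.MORPH_CLOSE,np.ones((25,25)))
cn=max(cv2.findContours(m,0,1)[0],key=cv2.contourArea);R=cv2.minAreaRect(cn);bp=cv2.boxPoints(R)+[365,206]
print(R,bp); print([onz(c,*p,0.026).round(4) for p in bp])
```

```text
((44.5, 39.0), (78.0, 89.0), 90.0) [[365. 206.]
 [454. 206.]
 [454. 284.]
 [365. 284.]]
[array([ 0.5801, -0.137 ,  0.026 ]), array([ 0.5833, -0.3937,  0.026 ]), array([ 0.3611, -0.3864,  0.026 ]), array([ 0.3583, -0.1349,  0.026 ])]
```

View pics/crop1.png

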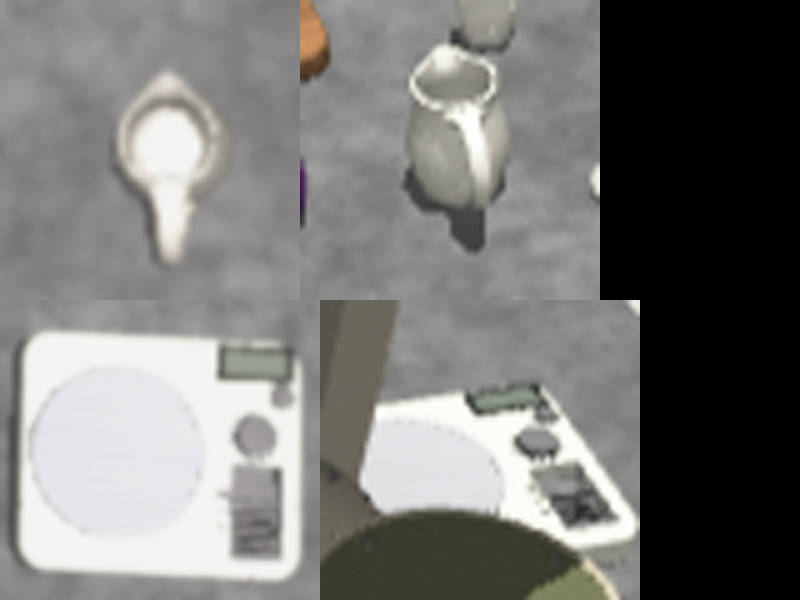

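The crop shows one white jug at top (253,234), with its handle straight towards the robot and its lip away from it. The scales lie almost square, with the control strip on the right: tare key at about (434,240), switch at (434,258), timer key at (440,230) and display at (434,221). Next I'll measure these.

Run:
```python
from h import *
c=read_camera("top");im=c["image"]
x0,y0=360,200;s=8
g=cv2.resize(im[y0:y0+90,x0:x0+100],None,fx=s,fy=s,interpolation=cv2.INTER_CUBIC)
f=lambda p:((np.array(p)+.5)/s-.5+[x0,y0])
m=(g.min(2)>165).astype(np.uint8)
cs=cv2.findContours(m,0,1)[0];cn=max(cs,key=cv2.contourArea)
R=cv2.minAreaRect(cn);P=np.array([onz(c,*f(p),.026) for p in cv2.boxPoints(R)])
print("rect",R, P.round(4).tolist()); C=P.mean(0);print("centre",C.round(4),[np.linalg.norm(P[i]-P[i-1]).round(4) for i in range(2)])
# keys: dark blobs inside
inside=np.zeros_like(m);cv2.drawContours(inside,[cv2.convexHull(cn)],-1,1,-1);inside=cv2.erode(inside,np.ones((15,15)))
d=((g.min(2)<165)&(inside>0)).astype(np.uint8)
for q in cv2.findContours(d,0,1)[0]:
    if cv2.contourArea(q)>300: 
        (e,w,a)=cv2.minAreaRect(q);print("dark",f(e).round(1),np.array(w)/s,a,onz(c,*f(e),.0335).round(4),onz(c,*f(e),.026).round(4))
# pan: slightly bluish
hsv=cv2.cvtColor(g,cv2.COLOR_BGR2HSV);p=((g[...,0].astype(int)-g[...,2]>6)&(g.min(2)>165)&(inside>0)).astype(np.uint8)
p=cv2.morphologyEx(p,cv2.MORPH_OPEN,np.ones((9,9)));q=max(cv2.findContours(p,0,1)[0],key=cv2.contourArea)
e,w,a=cv2.fitEllipse(q);print("pan",f(e),w[0]/s,w[1]/s,onz(c,*f(e),.033).round(4))
# jug
x0,y0=225,205;g=cv2.resize(im[y0:y0+65,x0:x0+55],None,fx=s,fy=s,interpolation=cv2.INTER_CUBIC)
m=(g.min(2)>140).astype(np.uint8);q=max(cv2.findContours(m,0,1)[0],key=cv2.contourArea)
b=cv2.boundingRect(q);print("jugbox",f(b[:2]),f([b[0]+b[2],b[1]+b[3]]))
m2=np.zeros_like(m);cv2.drawContours(m2,[q],-1,1,-1)
dt=cv2.distanceTransform(m2,2,5);_,r,_,l=cv2.minMaxLoc(dt);print("belly",f(l),r/s,onz(c,*f(l),.05).round(4))
tip=lambda k:f(q[q[:,0,1]==k,0].mean(0))
for k,z in((q[:,0,1].min(),.08),(q[:,0,1].max(),.06)):print(tip(k),onz(c,*tip(k),z).round(4))
from scipy.spatial.transform import Rotation as Ro
print(Ro.from_rotvec(robot.read_state()["orientation"]).as_matrix().round(3))
```

```text
rect ((404.64056396484375, 358.30108642578125), (567.306396484375, 494.8193359375), 1.5481576919555664) [[0.3857, -0.1602, 0.026], [0.5617, -0.1671, 0.026], [0.5587, -0.3711, 0.026], [0.3826, -0.3609, 0.026]]
centre [ 0.4722 -0.2648  0.026 ] [np.float64(0.2007), np.float64(0.1761)]
dark [433.6 258.8] [22.375 12.625] 90.0 [ 0.4312 -0.3283  0.0335] [ 0.4314 -0.3307  0.026 ]
dark [432.8 239.2] [ 9.0562458  10.00076199] 69.775146484375 [ 0.4865 -0.3274  0.0335] [ 0.487  -0.3298  0.026 ]
dark [433.  224.4] [20.86136055 10.94424629] 16.46001434326172 [ 0.5285 -0.3292  0.0335] [ 0.5293 -0.3316  0.026 ]Traceback (most recent call last):
  File "<stdin>", line 18, in <module>
ValueError: max() iterable argument is empty
```

Estimates: tare key (.487,-.329), dish in off (.421,-.332), pan centre about (.472,-.231), scales yaw about -1.5°. I'll go above the dish with the fingers shut and look closely.

```bash
python3 -m inch '[40,52,0,-7,0,80,104,0,-14,0,120,156,0,-21,0,145,185,0,-27,0,163,209,0,-27,0,163,209,-60,-27,0,163,209,-90,-27,0,163,209,-110,-27,0,163,209,-120,-27,0,163,209,-120,-27,0]' 10
python3 - <<'E'
from h import *
s=robot.read_state();print(s["tool_pos"],s["orientation"],s["opening"])
c=read_camera("top");d=read_camera("side");cv2.imwrite("pics/t1raw.png",c["image"]);cv2.imwrite("pics/s1raw.png",d["image"])
a=cv2.resize(c["image"][200:290,365:455],(400,400),interpolation=2)
print(proj(d,s["tool_pos"]),proj(c,s["tool_pos"]))
u,v=proj(d,s["tool_pos"]).astype(int);u=min(u,510);b=cv2.resize(d["image"][v-50:v+50,u-50:u+50],(400,400),interpolation=2)
cv2.imwrite("pics/c2.png",np.hstack([a,b]))
E
```

```text
t: 1.03
tool_pos: [0.4181, -0.3299, 0.0941]
orientation: [-3.135, 0.041, 0.01]
force: [-0.7, -0.6, -0.3]
opening: 0.0308
gripper_force: 0.0
[ 0.41814445 -0.32993721  0.09405033] [-3.13544338  0.04059684  0.01032831] 0.030843312234321046
[404.87084227 205.07772835] [441.60867412 263.0356229 ]
```

View pics/c2.png

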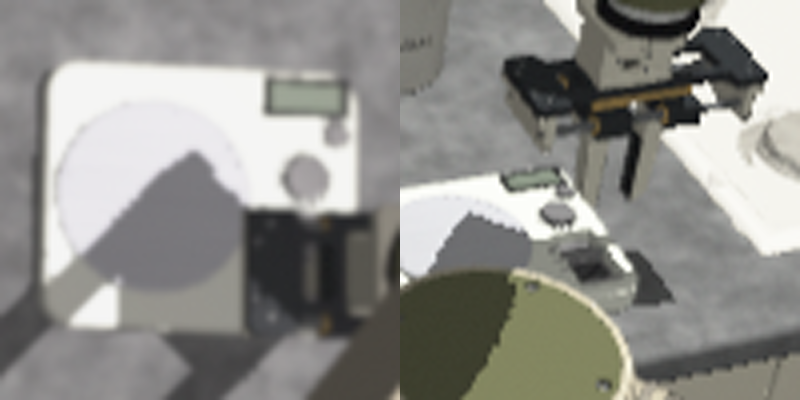

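The fingers, still closing, are slim, so shut they should fit the dish. In the left panel the gripper hides the switch from above. The right (side) panel shows the dish at crop (590,262). I'll overlay the predicted outlines on a side zoom to check the scale pose.

```bash
cat >> h.py <<'E'
def sc(C,yaw,p):
    a=np.radians(yaw);return np.array([C[0]+p[0]*np.cos(a)-p[1]*np.sin(a),C[1]+p[0]*np.sin(a)+p[1]*np.cos(a),p[2]])
E
python3 - <<'E'
from h import *
d=read_camera("side");im=d["image"]
C=(.472,-.2635);yaw=-1.5
x0,y0,s=370,180,10
u,v=370,175
g=cv2.resize(im[v:v+60,u:u+80],None,fx=s,fy=s,interpolation=2)
f=lambda p:tuple(((proj(d,sc(C,yaw,p))-[u,v]+.5)*s).astype(int).tolist())
def poly(P,col):cv2.polylines(g,[np.array([f(p) for p in P])],True,col,1)
poly([(-72,-87,26),(-4,-87,26),(-4,-49,26),(-72,-49,26)] and [(x/1e3,y/1e3,.026) for x,y in((-72,-87),(-4,-87),(-4,-49),(-72,-49))],(0,0,255))
poly([(.016+.014*np.cos(t),-.066+.014*np.sin(t),.0335) for t in np.arange(0,6.3,.2)],(0,255,0))
poly([(x,y,.026) for x,y in((-.085,-.1),(.085,-.1),(.085,.1),(-.085,.1))],(255,0,0))
poly([(x,y,.0155) for x,y in((-.066,-.087),(-.034,-.087),(-.034,-.049),(-.066,-.049))],(0,255,255))
cv2.imwrite("pics/c3.png",g)
E
```

```text
(no output)
```

View pics/c3.png

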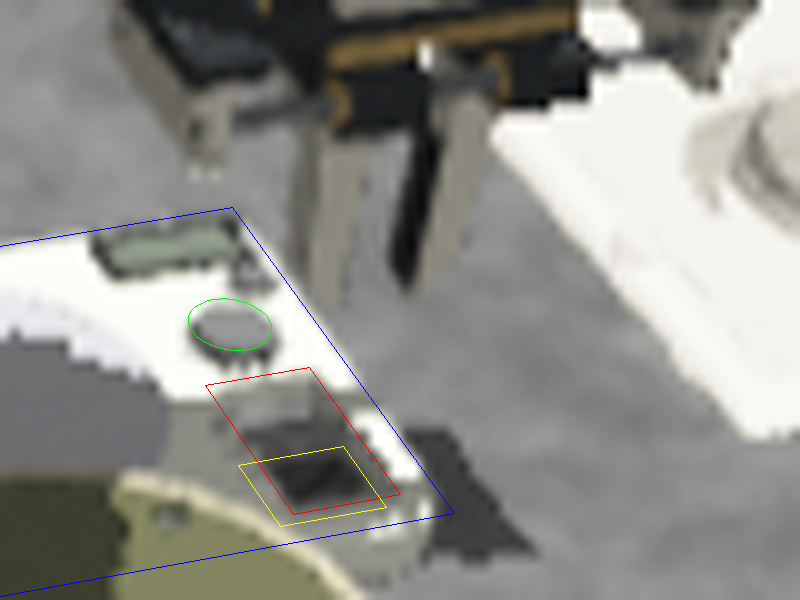

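Slot, key and case outlines agree to about 2 mm. The tip is above the dish, so I'll lower it to about 4 mm above the floor.

```bash
python3 -m inch '[0,0,0,0,0,0,0,-25,0,0,0,0,-45,0,0,0,0,-58,0,0,0,0,-64,0,0,0,0,-68,0,0,0,0,-72,0,0,0,0,-75,0,0,0,0,-78,0,0,0,0,-78,0,0]' 10
```

```text
t: 2.02
tool_pos: [0.4207, -0.333, 0.0206]
orientation: [3.141, -0.043, 0.0]
force: [-0.3, -0.2, 0.8]
opening: 0.0005
gripper_force: 0.0
```

In the dish with no contact. Now I'll push towards the back in small steps.

```bash
python3 -m inch '[2,0,0,0,0,4,0,0,0,0,6,0,0,0,0,7,0,0,0,0,8,0,0,0,0,8,0,0,0,0]' 10
```

```text
t: 2.52
tool_pos: [0.4291, -0.3329, 0.0208]
orientation: [3.141, -0.043, 0.001]
force: [-0.1, 0.0, -0.8]
opening: 0.0008
gripper_force: 0.0
```

```bash
python3 -m inch '[1,0,0,0,0,2,0,0,0,0,2,0,0,0,0]'; python3 -m inch '[1,0,0,0,0,2,0,0,0,0,2,0,0,0,0]'
```

```text
t: 2.77
tool_pos: [0.4309, -0.3329, 0.0207]
orientation: [3.141, -0.043, 0.0]
force: [-0.3, 0.0, 0.3]
opening: 0.0002
gripper_force: 0.0
t: 3.02
tool_pos: [0.4329, -0.3329, 0.0207]
orientation: [3.141, -0.043, 0.0]
force: [0.6, 0.8, 0.1]
opening: 0.0003
gripper_force: 0.0
```

```bash
for i in 1 2 3; do python3 -m inch '[1,0,0,0,0,1,0,0,0,0]' | grep -E "pos|force"; done
```

```text
tool_pos: [0.4338, -0.3329, 0.0207]
force: [-0.1, -0.2, -0.1]
gripper_force: 0.0
tool_pos: [0.4348, -0.3329, 0.0206]
force: [-0.7, 0.1, 0.9]
gripper_force: 0.0
tool_pos: [0.4358, -0.3329, 0.0207]
force: [-0.1, -0.4, 0.2]
gripper_force: 0.0
```

Run:
```python
from h import *
d=read_camera("side");im=d["image"];s=robot.read_state();print(proj(d,s["tool_pos"]))
x=cv2.resize(im[170:240,360:440],None,fx=8,fy=8,interpolation=2);cv2.imwrite("pics/c4.png",x)
```

```text
[399.57615614 218.88423506]
```

View pics/c4.png

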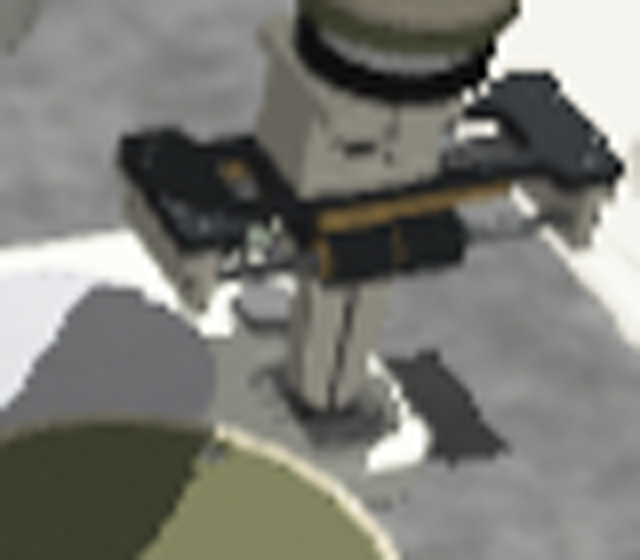

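The tip stands in the dish at (330,410). This view doesn't show whether the shuttle has snapped, so I'll lift and compare with the earlier picture.

```bash
python3 -m inch '[-4,0,0,0,0,-4,0,10,0,0,-4,0,40,0,0,-4,0,73,0,0,-4,0,73,0,0]'|grep -E "t:|pos"
python3 - <<'E'
from h import *
d=read_camera("side");im=d["image"];cv2.imwrite("pics/s3raw.png",im)
o=cv2.imread("pics/s1raw.png")
f=lambda i:cv2.resize(i[200:236,376:416],None,fx=10,fy=10,interpolation=2)
cv2.imwrite("pics/c5.png",np.hstack([f(o),f(im)]))
E
```

```text
t: 3.98
tool_pos: [0.4347, -0.3359, 0.1015]
```

View pics/c5.png

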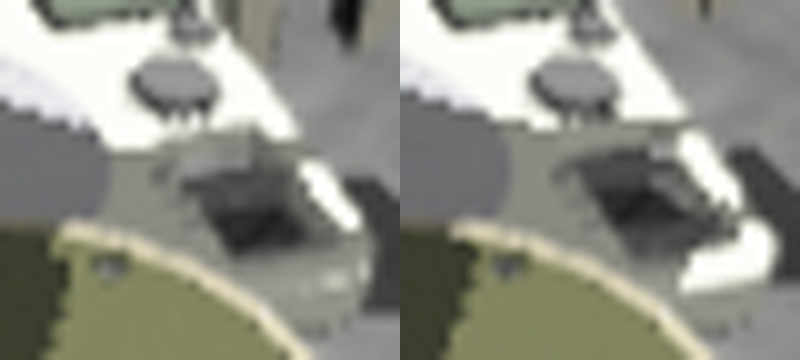

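The dish has moved back by about 28 px (10x crop, from (258,228) to (240,207)), which is about 12 mm, so the switch is in the middle (grams) position. Next I'll measure the jug and open the gripper on the way there.

Run:
```python
from h import *
s=8
for n,(x0,y0,w,h),thr in(("top",(225,205,55,65),140),("side",(225,205,40,50),125)):
    c=read_camera(n);im=c["image"]
    g=cv2.resize(im[y0:y0+h,x0:x0+w],None,fx=s,fy=s,interpolation=2);f=lambda p:((np.array(p)+.5)/s-.5+[x0,y0])
    m=(g.min(2)>thr).astype(np.uint8);q=max(cv2.findContours(m,0,1)[0],key=cv2.contourArea)
    m2=np.zeros_like(m);cv2.drawContours(m2,[q],-1,1,-1)
    dt=cv2.distanceTransform(m2,2,5);_,r,_,l=cv2.minMaxLoc(dt)
    b=cv2.boundingRect(q);print(n,"box",f(b[:2]),f([b[0]+b[2],b[1]+b[3]]),"belly",f(l),r/s,onz(c,*f(l),.045).round(4))
    for k,z in((q[:,0,1].min(),.08),(q[:,0,1].max(),.06)):
        t=f(q[q[:,0,1]==k,0].mean(0));print(t,onz(c,*t,z).round(4))
    print("exp radius px",.0335*c["K"][0][0]/np.linalg.norm(ray(c,0,0)[0]-[.43,.18,.04]))
```

```text
top box [224.5625 204.5625] [279.5625 269.5625] belly [241.5625 210.6875] 11.086822509765625 [0.5596 0.2155 0.045 ]
[248.125  204.5625] [0.5724 0.1949 0.08  ]
[265.9375 269.4375] [0.3958 0.1436 0.06  ]
exp radius px 11.889157546007592
side box [224.5625 204.5625] [264.5625 254.5625] belly [224.5625 204.5625] 23.902101516723633 [0.6438 0.2209 0.045 ]
[244.5    204.5625] [0.5815 0.163  0.08  ]
[244.01152482 254.4375    ] [0.3748 0.2106 0.06  ]
exp radius px 10.784365179992173
```

The threshold merged jug and worktop, so I'll raise it and cross-check with the pixels from the crop.

Run:
```python
from h import *
s=8
for n,(x0,y0,w,h),thr in(("top",(225,205,55,65),172),("side",(230,205,32,50),165)):
    c=read_camera(n);im=c["image"]
    g=cv2.resize(im[y0:y0+h,x0:x0+w],None,fx=s,fy=s,interpolation=2);f=lambda p:((np.array(p)+.5)/s-.5+[x0,y0])
    if n=="top":print(np.percentile(g.min(2),[5,50,80,90,95]))
    m=(g.min(2)>thr).astype(np.uint8);q=max(cv2.findContours(m,0,1)[0],key=cv2.contourArea)
    m2=np.zeros_like(m);cv2.drawContours(m2,[q],-1,1,-1)
    b=cv2.boundingRect(q);print(n,"box",f(b[:2]),f([b[0]+b[2],b[1]+b[3]]))
c=read_camera("top")
for t,u,v,z in(("lip",253.1,218.9,.083),("handle end",253.3,257.5,.06),("rim",252.9,233.1,.085),("left",242.9,233,.045),("right",264,233,.045)):print(t,onz(c,u,v,z).round(4))
d=read_camera("side")
# side crop (300 offset, 5x, origin 215,205): belly left 408,right 510 at row 140
for u,v in((236.1,232.5),(257,232.5),(246.5,232.5)):print("side",onz(d,u,v,.04).round(4))
```

```text
[127. 140. 149. 171. 227.]
top box [243.4375 218.9375] [262.9375 256.1875]
side box [236.3125 213.1875] [255.0625 241.8125]
lip [0.5326 0.1803 0.083 ]
handle end [0.4281 0.179  0.06  ]
rim [0.4935 0.18   0.085 ]
left [0.4966 0.2103 0.045 ]
right [0.4973 0.1511 0.045 ]
side [0.4987 0.2106 0.04  ]
side [0.4803 0.1465 0.04  ]
side [0.4896 0.1787 0.04  ]
```

```bash
python3 -m inch '[0,0,30,0,0,5,30,66,0,100,10,70,66,1.5,100,15,110,66,1.5,100,20,150,66,1.5,100,25,190,66,1.5,100,30,230,66,1.5,100,35,270,66,1.5,100,40,310,66,1.5,100,45,350,66,1.5,100]' 10 |grep -E "t:|pos"; python3 -m inch '[5,40,0,0,100,10,80,0,0,100,13,120,0,0,100,15,145,0,0,100,17,158,0,0,100,17,163,0,0,100,17,163,0,0,100,17,163,0,0,100,17,163,0,0,100]'
python3 - <<'E'
from h import *
d=read_camera("side");c=read_camera("top")
f=lambda i,u,v:cv2.resize(i["image"][v:v+80,u:u+80],(400,400),interpolation=2)
cv2.imwrite("pics/c6.png",np.hstack([f(c,215,195),f(d,205,170)]))
E
```

```text
t: 5.17
tool_pos: [0.4759, 0.0191, 0.1588]
t: 5.92
tool_pos: [0.4937, 0.1786, 0.1594]
orientation: [3.141, -0.004, -0.001]
force: [-0.1, -0.3, 0.3]
opening: 0.0931
gripper_force: 0.0
```

View pics/c6.png

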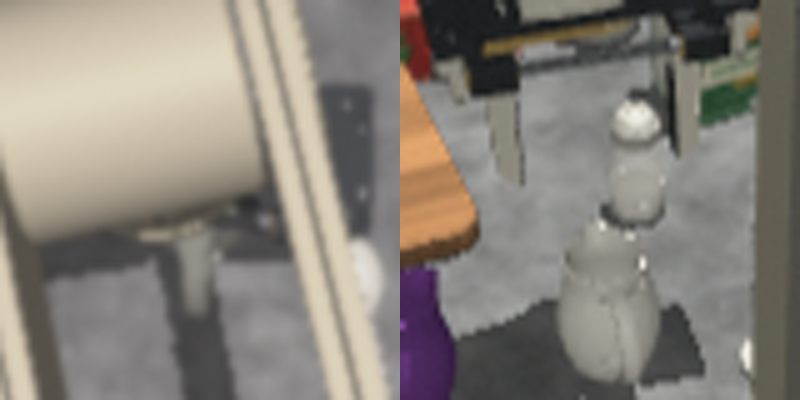

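The jug, at (608,310) in the right panel, sits between the open fingers at (510,…) and (685,…), with its handle towards the robot. I'll descend and grip.

```bash
python3 -m inch '[0,0,-30,0,100,0,0,-60,0,100,0,0,-85,0,100,0,0,-105,0,100,0,0,-120,0,100,0,0,-130,0,100,0,0,-137,0,100,0,0,-137,0,100,0,0,-137,0,100]' 10; python3 -m inch '[0,0,0,0,60,0,0,0,0,60,0,0,0,0,60,0,0,0,0,60,0,0,0,0,60,0,0,0,0,60,0,0,0,0,60,0,0,0,0,60]' 12
```

```text
t: 6.77
tool_pos: [0.494, 0.1799, 0.0231]
orientation: [-3.141, 0.003, -0.001]
force: [0.1, 0.7, 0.9]
opening: 0.0928
gripper_force: 0.0
t: 7.43
tool_pos: [0.4941, 0.1801, 0.0232]
orientation: [3.141, -0.002, 0.001]
force: [-0.6, -1.7, 5.2]
opening: 0.0657
gripper_force: 12.0
```

```bash
python3 -m inch '[0,0,3,0,60,0,0,8,0,60,0,0,18,0,60,0,0,30,0,60,0,0,50,0,60,0,0,75,0,60,0,0,90,0,60,0,0,100,0,60,0,0,100,0,60,0,0,100,0,60]' 15
python3 - <<'E'
from h import *
d=read_camera("side")
cv2.imwrite("pics/c7.png",cv2.resize(d["image"][150:250,190:290],(500,500),interpolation=2))
E
```

```text
t: 8.27
tool_pos: [0.494, 0.1803, 0.1232]
orientation: [-3.141, 0.002, -0.002]
force: [-0.5, 0.0, -2.1]
opening: 0.0656
gripper_force: 15.0
```

View pics/c7.png

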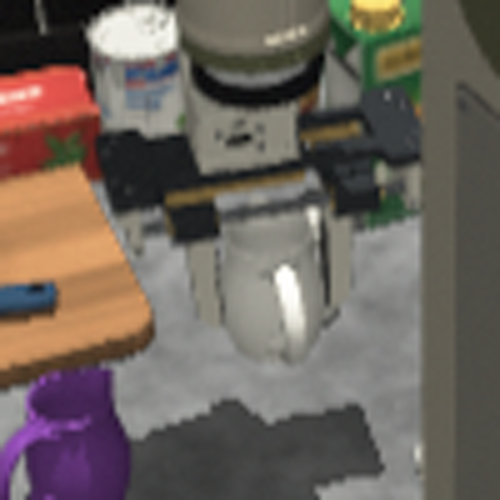

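The jug hangs upright in the grip, with its handle towards the robot. Next I'll carry it over the pan.

```bash
python3 -m inch '[0,-8,0,0,60,-1,-24,0,0,60,-3,-48,0,0,60,-4,-76,0,0,60,-6,-106,0,0,60,-8,-138,0,0,60,-10,-170,0,0,60,-11,-202,0,0,60,-13,-234,0,0,60,-14,-266,0,-0.5,60]' |grep -E "t:|pos|open"; python3 -m inch '[-1,-32,0,0,60,-3,-62,0,0,60,-4,-90,0,-1,60,-5,-112,0,-1,60,-6,-130,0,-1,60,-7,-140,0,-1,60,-7,-146,0,-1,60,-7,-146,0,-1,60,-7,-146,-10,-1,60,-7,-146,-20,-1,60]'|grep -E "t:|pos|open"; python3 -m inch '[0,0,-12,0,60,0,0,-22,0,60,0,0,-29,0,60,0,0,-34,0,60,0,0,-38,0,60,0,0,-41,0,60,0,0,-43,0,60,0,0,-44,0,60,0,0,-44,0,60,0,0,-44,0,60]'
python3 - <<'E'
from h import *
c=read_camera("top");d=read_camera("side")
f=lambda i,u,v:cv2.resize(i["image"][v:v+80,u:u+80],(400,400),interpolation=2)
cv2.imwrite("pics/c8.png",np.hstack([f(c,370,205),f(d,345,155)]))
E
```

```text
t: 9.15
tool_pos: [0.478, -0.0876, 0.1212]
opening: 0.0655
t: 9.98
tool_pos: [0.4732, -0.2312, 0.1022]
opening: 0.0655
t: 10.82
tool_pos: [0.4729, -0.232, 0.059]
orientation: [3.141, -0.043, 0.001]
force: [0.2, 0.6, -2.1]
opening: 0.0657
gripper_force: 15.0
```

View pics/c8.png

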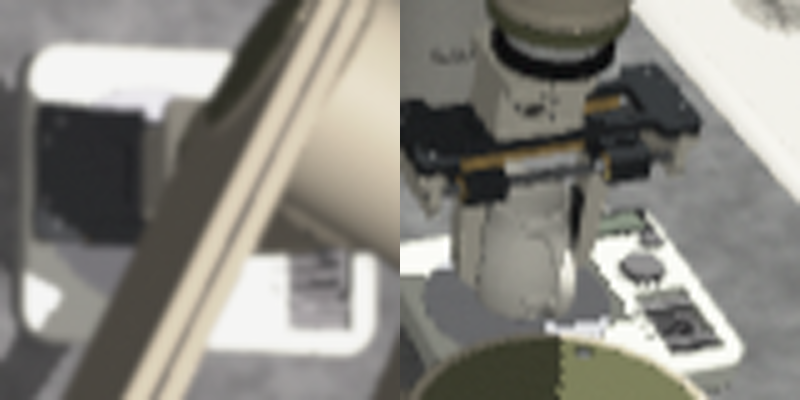

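The jug is above the middle of the pan, about 3 mm up. I'll lower it in 1 mm steps until the weight comes off.

```bash
python3 -m inch '[0,0,-1,0,60,0,0,-2,0,60,0,0,-2,0,60]'|grep -E "pos|force";python3 -m inch '[0,0,-0.5,0,60,0,0,-0.5,0,60]'|grep -E "pos|force"; python3 -m inch '[0,0,-0.5,0,60,0,0,-0.5,0,60]'|grep -E "pos|force"
```

```text
tool_pos: [0.4725, -0.2318, 0.0565]
force: [-0.1, -0.8, -2.6]
gripper_force: 15.0
tool_pos: [0.4728, -0.2319, 0.0563]
force: [-0.2, 0.7, -2.0]
gripper_force: 15.0
tool_pos: [0.4728, -0.2319, 0.0562]
force: [-2.4, 2.0, 3.1]
gripper_force: 15.0
```

Contact. I'll reduce the grip, open slowly and rise.

```bash
python3 -m inch '[0,0,0,0,71,0,0,0,0,73,0,0,0,0,76,0,0,0,0,80,0,0,0,0,90,0,0,0,0,100,0,0,0,0,100,0,0,0,0,100,0,0,0,0,100,0,0,0,0,100]' 3; python3 -m inch '[0,0,5,0,100,0,0,15,0,100,0,0,30,0,100,0,0,60,0,100,0,0,90,0,100,0,0,115,0,100,0,0,120,0,100,0,0,120,0,100]'
```

```text
t: 12.33
tool_pos: [0.4726, -0.2319, 0.0556]
orientation: [-3.141, 0.043, -0.0]
force: [-0.1, -0.3, -0.1]
opening: 0.0931
gripper_force: 0.0
t: 13.0
tool_pos: [0.4744, -0.2329, 0.1795]
orientation: [3.138, -0.043, 0.008]
force: [0.5, 0.3, -0.8]
opening: 0.0928
gripper_force: 0.0
```

Released. The gripper body would meet the jug's top if the fingers closed along y at the tare key, so I'll turn 90° while high. Before moving on I'll check the jug and the key numerically.

Run:
```python
from h import *
s=robot.read_state();print(np.round(s["q"],3),s["tool_pos"])
d=read_camera("side");im=d["image"];S=8
C=(.472,-.2635);T=sc(C,-1.5,(.016,-.066,.0335));u,v=proj(d,T);print("tare pred",T,u,v)
x0,y0=int(u)-10,int(v)-8
g=cv2.resize(im[y0:y0+16,x0:x0+20],None,fx=S,fy=S,interpolation=2)
m=(g.min(2)<175).astype(np.uint8);n,l,st,ce=cv2.connectedComponentsWithStats(m)
for i in range(1,n):
    p=(ce[i]+.5)/S-.5+[x0,y0]
    if st[i,4]>500:print(p,st[i]/S,onz(d,*p,.0325).round(4))
# jug upright: difference image vs s1raw near pan: bounding box of bright neutral
P=sc(C,-1.5,(0,.032,.033));b=proj(d,P);t=proj(d,P+[0,0,.085]);print("jug base/top pred",b,t)
L=[proj(d,P+[0,k,.04]) for k in(.0335,-.0335)];print("belly edges pred",L)
v=int(round(L[0][1]/2+L[1][1]/2));print(v,im[v,355:392].min(1))
print([int(im[k,int(t[0])].min()) for k in range(int(t[1])-8,int(b[1])+12)],int(t[1])-8)
```

```text
[-0.553 -0.048  1.744 -0.     1.44   1.045] [ 0.47437328 -0.23293223  0.17946067]
tare pred [ 0.48626684 -0.32989621  0.0335    ] 392.51125828626016 206.94216858780243
[389.00660326 200.3336413 ] [  0.     0.    15.75   7.25 575.  ] [ 0.524  -0.3354  0.0325]
[399.38631145 200.54622501] [ 13.75    0.      6.25    8.5   231.375] [ 0.513  -0.3693  0.0325]
[393.77986011 209.14316714] [  6.75    7.75   13.25    8.25  435.625] [ 0.4753 -0.3294  0.0325]
[382.53125    211.69525194] [ 0.    11.75   2.375  4.25  64.5  ] [ 0.4734 -0.2869  0.0325]
jug base/top pred [367.41912118 214.59749055] [370.41978094 194.40538755]
belly edges pred [array([359.35557386, 207.04489633]), array([378.17217689, 203.51636369])]
205 [243 237 227 203 116 110 119 126 132 138 141 142 149 150 152 152 151 151
 149 133 220 248 250 244 230 247 248 248 248 248 248 248 248 248 248 233
 191]
[147, 144, 141, 142, 147, 145, 143, 138, 132, 128, 129, 130, 133, 136, 137, 138, 136, 140, 150, 152, 151, 151, 151, 150, 148, 145, 145, 144, 143, 145, 135, 123, 129, 122, 108, 103, 80, 52, 48, 44] 186
```

```bash
python3 -m inch '[2,-10,0,7,50,4,-25,0,14,0,6,-45,0,21,0,8,-65,0,28,0,10,-80,0,35,0,12,-92,0,42,0,13,-98,0,49,0,13,-98,0,56,0,13,-98,0,63,0,13,-98,0,70,0]' 10|grep -E "t:|pos"; python3 -m inch '[0,0,0,7,0,0,0,0,14,0,0,0,0,20,0,0,0,0,20,0,0,0,-30,20,0,0,0,-60,20,0,0,0,-80,20,0,0,0,-90,20,0,0,0,-90,20,0,0,0,-90,20,0]'; python3 -c "
from h import *
s=robot.read_state();print(s['tool_pos'],s['force'],s['q'])"
```

```text
t: 13.88
tool_pos: [0.4845, -0.3293, 0.1731]
t: 14.72
tool_pos: [0.4853, -0.3295, 0.0852]
orientation: [-2.252, -2.188, 0.0]
force: [0.1, 0.1, 0.3]
opening: 0.0004
gripper_force: 0.0
[ 0.48526125 -0.32953796  0.08520378] [0.06374567 0.14235194 0.31008288] [-6.83954752e-01  1.97149988e-01  1.66387258e+00  1.29629922e-06
  1.28212458e+00 -6.54920468e-01]
```

```bash
python3 -m inch '[0,0,-15,0,0,0,0,-28,0,0,0,0,-38,0,0,0,0,-44,0,0,0,0,-48,0,0,0,0,-50,0,0,0,0,-50,0,0,0,0,-50,0,0]'|grep -E "t:|pos|force"; for i in 1 2 3; do python3 -m inch '[0,0,-1,0,0,0,0,-1,0,0]'|grep -E "pos|^force"; done
```

```text
t: 15.38
tool_pos: [0.4859, -0.33, 0.036]
force: [-0.1, -0.3, 0.6]
gripper_force: 0.0
tool_pos: [0.4859, -0.3301, 0.0351]
force: [-0.3, 0.5, -0.0]
tool_pos: [0.4858, -0.3301, 0.0339]
force: [0.3, 0.4, 0.2]
tool_pos: [0.4859, -0.3301, 0.0331]
force: [-0.8, 0.8, 5.1]
```

```bash
for i in 1 2 3 4; do python3 -m inch '[0,0,-1,0,0,0,0,-1,0,0]'|grep -E "pos|^force"; done
```

```text
tool_pos: [0.4859, -0.33, 0.0319]
force: [-0.5, -0.3, 3.8]
tool_pos: [0.4858, -0.33, 0.0306]
force: [0.4, 0.4, 2.3]
tool_pos: [0.4857, -0.3299, 0.0293]
force: [0.6, -1.1, 2.0]
tool_pos: [0.4857, -0.3299, 0.0288]
force: [-1.6, 0.5, 4.2]
```

The key clicked (5 N down to 2 N) and has reached its stop. I'll release it, retreat straight up and check that nothing has shifted.

```bash
python3 -m inch '[0,0,2,0,0,0,0,5,0,0,0,0,10,0,0,0,0,25,0,0,0,0,50,0,0,0,0,85,0,0,0,0,120,0,0,0,0,140,0,0,0,0,140,0,0,0,0,140,0,0]'|grep -E "t:|pos|force"; python3 -m inch '[-10,-30,0,0,0,-20,-60,0,0,0,-30,-90,0,0,0,-40,-120,0,0,0,-45,-150,0,0,0,-50,-165,0,0,0,-50,-170,0,0,0,-50,-170,0,0,0,-50,-170,0,0,0,-50,-170,0,0,0]'|grep -E "t:|pos|^force"
python3 - <<'E'
from h import *
d=read_camera("side");im=d["image"]
print(im[205,355:392].min(1))
o=cv2.imread("pics/s3raw.png")
a,b=[i[200:236,376:416].min(2).astype(float) for i in(o,im)]
C=(.472,-.2635)
for nm,x in(("before",-.05),("grams",-.038),("oz",-.026)):print(nm,proj(d,sc(C,-1.5,(x,-.068,.0155))).round(1))
m=(b[8:26,8:34]<80);ys,xs=np.nonzero(m);print("dark floor centroid",xs.mean()+384,ys.mean()+208,m.sum())
# top view jug & display
c=read_camera("top");im=c["image"];cv2.imwrite("pics/t9.png",im)
P=sc(C,-1.5,(0,.032,.033));print("pan px",proj(c,P),"jug rim pred",proj(c,P+[0,0,.085]))
for n,x0,y0,w,h in(("disp",424,215,22,12),):
    print(im[y0:y0+h,x0:x0+w].min(2))
    print(cv2.imread("pics/top0.png")[y0:y0+h,x0:x0+w].min(2))
E
```

```text
t: 17.38
tool_pos: [0.4864, -0.3305, 0.1705]
force: [0.3, -0.7, -1.0]
gripper_force: 0.0
t: 18.22
tool_pos: [0.4363, -0.4982, 0.1682]
force: [0.4, 0.9, 0.1]
[243 236 227 203 115 116 120 131 139 138 139 152 158 150 151 151 151 151
 149 133 220 248 250 244 234 247 248 248 248 248 248 248 248 248 248 232
 191]
before [400.7 223.1]
grams [399.2 220.8]
oz [397.6 218.6]
dark floor centroid 400.2803738317757 217.07476635514018 107
pan px [399.11186145 243.58319073] jug rim pred [407.10335114 241.74694625]
[[169 161 158 160 161 162 160 157 155 159 158 156 153 149 145 140 133 126
  122 124 129 136]
 [189 165 163 172 177 176 169 163 166 180 184 181 178 175 170 159 143 129
  124 127 133 139]
 [186 141 140 157 165 164 155 150 156 175 182 181 177 173 170 160 139 121
  114 122 134 142]
 [174 108 115 129 133 131 123 118 121 130 134 132 127 125 124 125 114 100
   93 110 131 141]
 [171 103 125 140 142 139 132 129 129 130 130 128 123 120 121 121 116 101
   87 111 134 140]
 [170 105 131 146 148 148 146 145 145 144 144 144 143 142 142 141 135 116
   98 128 149 143]
 [170 106 132 146 149 149 148 148 149 
[... 937 characters left out ...]
8 126 121 118 119 119 115  99
   86 109 132 137]
 [167 104 129 144 146 145 144 142 142 142 142 142 140 139 139 139 133 114
   97 126 147 141]
 [168 104 129 144 146 146 147 146 146 146 145 145 145 144 145 144 139 118
  103 144 168 149]
 [165 104 129 144 146 146 147 146 146 146 146 145 145 145 145 144 140 118
  106 154 187 159]
 [155  99 126 140 142 142 142 143 143 143 143 143 143 143 143 143 138 119
  107 161 201 168]
 [145  94 113 123 125 125 126 128 129 129 130 132 132 133 133 133 130 114
  106 163 207 172]
 [167 124 123 124 125 125 126 129 129 129 130 133 131 124 119 113 111 108
  115 170 210 174]
 [217 200 197 196 196 196 196 196 196 195 196 197 189 166 145 119 114 122
  149 191 215 177]]
```

The scale has not moved and the jug is unchanged. Last check: compare the switch's shift off→now against 12 mm (-1.5,-2.3 px) and 24 mm (-3.1,-4.5 px).

Run:
```python
from h import *
d=read_camera("side")
A=[cv2.imread("pics/side0.png"),cv2.imread("pics/s1raw.png"),cv2.imread("pics/s3raw.png"),d["image"]]
for i in A:
    g=cv2.resize(i[206:230,386:414].min(2),None,fx=6,fy=6,interpolation=2)
    for t in(60,80):
        ys,xs=np.nonzero(g<t);print(t,(xs.mean()/6+386).round(2) if len(xs) else 0,(ys.mean()/6+206).round(2) if len(xs) else 0,len(xs)//36,end=" | ")
    print()
# profiles along slot centre, deck height
C=(.472,-.2635)
for i in A[1:]:print([int(np.mean([cv2.getRectSubPix(i,(1,1),tuple(map(float,proj(d,sc(C,-1.5,(x,y,.026)))))).min() for y in(-.072,-.066,-.06)])) for x in np.arange(-.078,0.002,.004)])
c=read_camera("top");C2=C
for i in(cv2.imread("pics/top0.png"),c["image"]):print("top",[int(np.mean([cv2.getRectSubPix(i,(1,1),tuple(map(float,proj(c,sc(C,-1.5,(x,y,.026)))))).min() for y in(-.075,-.068,-.061)])) for x in np.arange(-.078,0.002,.004)])
```

```text
60 391.91 227.23 46 | 80 394.18 225.47 68 | 
60 401.99 222.6 30 | 80 402.51 221.28 79 | 
60 400.27 220.43 27 | 80 402.13 219.93 97 | 
60 394.97 223.39 53 | 80 403.21 217.13 183 | 
[130, 113, 86, 59, 42, 40, 41, 48, 66, 74, 77, 76, 87, 123, 136, 135, 135, 147, 187, 191]
[188, 144, 99, 78, 76, 67, 52, 44, 42, 44, 58, 67, 72, 75, 76, 92, 120, 133, 132, 127]
[245, 218, 148, 86, 106, 119, 88, 48, 39, 37, 48, 62, 71, 77, 96, 116, 130, 141, 183, 186]
top [240, 220, 160, 118, 116, 108, 114, 117, 104, 122, 126, 140, 145, 154, 156, 154, 156, 161, 186, 203]
top [241, 226, 179, 160, 153, 151, 135, 113, 84, 83, 72, 65, 64, 68, 84, 94, 107, 133, 181, 206]
```

The dark minimum moved from index 5 to 8 at 4 mm per sample, so the switch has travelled about 12 mm and sits in grams.

```bash
python3 -c "
from h import *
print(job.close_job())"
```

```text
the job is handed in; nothing more can be done
None
```

I handed the job in: the switch is on grams (about 12 mm of travel, measured in the images), the jug is released on the middle of the pan, and the tare key was pressed until it clicked (force fell from 5 N to 2 N), then released; the cameras do not show the display digits, so I could not read the zero.

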